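# Load the empty clamp station and find the socket for its nut

## Robot

A 6-joint arm with a two-finger parallel gripper is mounted at the origin on a cart in front of the work surface, level with it; the furniture and walls round the work are solid. World frame = base frame: x ahead of the robot, y to its left, z up, the work surface at z = 0. Lengths are in m, angles in degrees, forces in N, time in s.
With the tool pointing down it reaches from about 0.4 to 0.825 m from the base axis. Payload 7 kg.
Tool frame: the origin (TCP) lies between the finger pads; the fingertips stand 25 mm ahead of it and the grasp point (between the pads) lies 6 mm ahead of it; z points along the fingers, y is the line along which they close (so a half turn about z gives the same grasp; the last joint's range is limited). The gripper opens to 88 mm and grips with 3 to 60 N. Pads are 19 mm wide; open, the fingers measure 130 mm over their backs; the gripper's body (78 mm by 193 mm) begins 47 mm behind the grasp point.
Start: joints at [-49.039, 20.546, 0.682, 0, -70.136, -16.507], TCP at [0.279, -0.614, 0.252] pointing down, gripper open.
Joint ranges: [-176.03, 176.03], [-82.01, 121.73], [-58.28, 71.71], [-173.87, 95.51], [-174.79, -0.11], [-173.66, 173.66]. Speed limits (degrees/s): [136.94, 136.94, 172.46, 180, 180, 180].

## Interface

Orientations are given as [roll, pitch, yaw] about the fixed x, y, z axes, in that order (R = Rz(yaw) Ry(pitch) Rx(roll)).
In Python, from plant import status, optics, job gives the robot as it stands. The module is installed in compiled form; this text tells all that it offers.
- The arm moves only by the shell command python3 -m pendant, which reads ROWS from standard input. ROWS is a JSON object whose key "offsets" holds a list of rows, 1 to 8 of them, each of 5 numbers: dx, dy, dz in parts of the range, where 1.0 means 1 m, then a turn about the tool's z in parts of the range, where 1.0 means 180 degrees, then the finger opening in m; each row is the pose to reach, as a shift and turn from the pose commanded when the command began, along the tool's axes at that moment; what a row does not reach only later rows make up. A row lasts 1/8 s, in which the tool goes at most 0.0625 m and 10.7 degrees, less where a joint would pass 70% of its speed; a pose out of reach is approached as far as the arm can. The fingers move at their own pace and stop on an object; the grip force is fixed at half the most. Time passes only in rows, so rows that do not move let the fingers close. It prints the time, the measured TCP pose, the force, the opening and the grip force at its end. No shift or turn number may pass 1 either way. Input that does not fit is refused with a message, and nothing moves.
- status.get_obs(): the state, without advancing time (a new reading comes with each control period).
- optics.snapshot(name): name is "side" or "top"; returns a dict with "frame" (420x560x3 uint8, red, green, blue), "z_map" (420x560 float32, m along the optical axis (not along the pixel's ray), 0 where there is no reading), "fovy" (degrees; the focal length in pixels is half the picture's height over the tangent of half this angle, whatever the lens; pixels are square), "cx", "cy" (the principal point, pixels), "R" (3x3) and "t" (3): a world point X has camera coordinates R X + t. Camera axes: x right, y down, z forward; pixel columns grow to the right and rows downward; lengths in m; the calibration is good to about 2 mm. A picture is of the moment at which its call begins.
- job.close_job(): hands the job in; it is judged then, once.
The state is a dict: "clock": time; "joint_pos": joint angles; "qvel": joint speeds; "tau": joint torques, N m; "tool_pos": TCP position; "orientation": TCP orientation; "force": force on the tool from outside, world axes, zero at the start; "moment": the same for the moment, N m; "opening": finger opening in m; "gripper_force": force on a finger pad.
Only numpy, scipy, OpenCV 4.12 (cv2) and the standard library are available. Lean on these libraries where they do the work, as an engineer would, in place of code of your own. Each camera call takes 0.05 s, during which the arm holds its last target. There are 200 camera calls.

## Task

Two of the three stations of the clamping fixture already hold their plate: slide the loose plate lying in front of it flat into the slot of the empty station until it is fully home against the stop. Then try the sockets from the rail on the hexagon nut on top of that same station, standing any that does not fit back on a post of the rail, and finish with the one that fits pushed fully down over the nut, your gripper still holding it: the job ends holding, so do not let go. Do not knock the loose brass bush and the chuck key about.

Things in the scene. Friction and masses are not known exactly. Their poses are not given: they have to be found in the camera images.
- station: stop of the empty station (which of three varies; 80 mm apart in y); fixed. Origin: at worktop height under the axis of this station's nut; x points into the slot, away from the robot, z up. The fixture's base plate, 6 mm thick, reaches forward to x = -80 mm; loaded plates beside it stick out to x = -70 mm. The clamp head spans x -30 to 30, y -35 to 35 mm, top at z = 36 mm
- slot_mouth (a point): middle of the mouth of the empty slot, on its floor (station x = -30, z = 6 mm), axes as the station. The slot runs along x, 49 mm wide (flared at the mouth), 13 mm high (z 6 to 19 mm), with a stop face 50 mm in, so that the plate when home sticks out 40 mm and its centre is 5 mm inside (+x) of this point
- nut_seat (a point): centre of the floor of a round counterbore in the head's top, 10 mm deep, station z = 26 mm, axes as the station. Here the rim centre of the fitting socket comes. On it stands the nut, 18 mm tall (z 26 to 44 mm, top 4 mm tapered by 2 mm), stud 4 mm more, two flats facing along x, fixed. Nut 18, 24 or 30 mm across flats, counterbore 30.5, 37.5 or 44.5 mm to match: varies, not told
- head_top (a point): point of the nut's axis level with the head's top face, 36 mm above the worktop. How far a socket goes down tells its fit: too small, it stops on the nut's taper (rim 41 to 44 mm above the worktop); too large for the counterbore, it stops on this face (rim at 36 mm); right, it goes down to 26 mm, with about 1 mm of play round the nut
- plate: the loose plain aluminium plate, 90 mm long (its x) by 46 mm wide (its y) by 10 mm thick, lying flat on the worktop in front of the fixture, its length roughly across the robot's view; same either way round. Origin: centre of its underside. 0.08 to 0.15 kg
- rail: fixed socket rail, dark steel bar 190 x 50 x 8 mm, length along its x, with three upright posts 12 mm in diameter and 22 mm tall at x = -60, 0 and +60 mm; a socket standing on a post has its rim on the bar at z = 8 mm. Origin: centre of the bar's underside, on the worktop
- socket_narrow: the narrowest of three steel sockets, for a 18 mm nut: round barrel 27 mm across, 30 mm tall, hexagonal bore 20 mm across flats and 24 mm deep, open below; above it a hexagonal grip head 24 mm across flats, 30 mm tall. Flats of bore and head face 0, 60, 120 deg from its x. Origin: centre of the lower rim, z up. Starts on a post of the rail, any yaw. 0.07 to 0.14 kg
- socket_medium: the middle of three steel sockets, for a 24 mm nut: round barrel 34 mm across, 30 mm tall, hexagonal bore 26 mm across flats and 24 mm deep, open below; above it a hexagonal grip head 24 mm across flats, 30 mm tall. Flats of bore and head face 0, 60, 120 deg from its x. Origin: centre of the lower rim, z up. Starts on a post of the rail, any yaw. 0.09 to 0.18 kg
- socket_wide: the widest of three steel sockets, for a 30 mm nut: round barrel 41 mm across, 30 mm tall, hexagonal bore 32 mm across flats and 24 mm deep, open below; above it a hexagonal grip head 24 mm across flats, 30 mm tall. Flats of bore and head face 0, 60, 120 deg from its x. Origin: centre of the lower rim, z up. Starts on a post of the rail, any yaw. 0.12 to 0.22 kg
- bush: bystander: loose flanged brass bush, 42 mm across, 26 mm tall, standing on the worktop near the front end of the rail; leave alone. Origin: centre of its underside
- key: bystander: loose steel chuck key with a cross bar, 72 x 68 x 12 mm, lying at the left front; leave alone. Origin: centre of its underside
There are look-alikes about, which are no part of the job. Leave any orange look-alike of the socket_medium alone.

How it is judged (in metres and radians):
On the way, in this order (a step that is already met when the one before it is completed fails the run):
1. the loose plate is slid home against the stop of the empty station's slot (x of plate in the frame of station between -0.0285 and -0.018 m and y of plate in the frame of station between -0.006 and 0.006 m and z of plate in the frame of station between 0.003 and 0.0095 m and angle between plate's own z axis and vertical below 0.06 rad), for 0.2 s.
2. a socket is held in the gripper, seated on that station's nut (((horizontal distance between socket_narrow and nut_seat below 0.004 m and z of socket_narrow in the frame of nut_seat between -0.003 and 0.0035 m and angle between socket_narrow's own z axis and vertical below 0.08 rad and contact force between the fingers and socket_narrow above 1 N) or (horizontal distance between socket_medium and nut_seat below 0.004 m and z of socket_medium in the frame of nut_seat between -0.003 and 0.0035 m and angle between socket_medium's own z axis and vertical below 0.08 rad and contact force between the fingers and socket_medium above 1 N) or (horizontal distance between socket_wide and nut_seat below 0.004 m and z of socket_wide in the frame of nut_seat between -0.003 and 0.0035 m and angle between socket_wide's own z axis and vertical below 0.08 rad and contact force between the fingers and socket_wide above 1 N))), for 0.2 s.
At the end, for the whole second after the job is handed in: Plate flat in the empty slot, within 3.5 mm of the stop; one socket gripped and down over the nut (rim within 3.5 mm of the counterbore floor, 4 mm of the axis, upright within 0.08 rad); the other two sockets stand upright on the rail's posts (all of step 1 and ((horizontal distance between socket_narrow and nut_seat below 0.004 m and z of socket_narrow in the frame of nut_seat between -0.003 and 0.0035 m and angle between socket_narrow's own z axis and vertical below 0.08 rad and contact force between the fingers and socket_narrow above 1 N and x of socket_medium in the frame of rail between -0.085 and 0.085 m and y of socket_medium in the frame of rail between -0.02 and 0.02 m and z of socket_medium in the frame of rail between 0.004 and 0.0125 m and angle between each of socket_medium, socket_wide's own z axis and vertical below 0.1 rad and x of socket_wide in the frame of rail between -0.085 and 0.085 m and y of socket_wide in the frame of rail between -0.02 and 0.02 m and z of socket_wide in the frame of rail between 0.004 and 0.0125 m) or (horizontal distance between socket_medium and nut_seat below 0.004 m and z of socket_medium in the frame of nut_seat between -0.003 and 0.0035 m and angle between socket_medium's own z axis and vertical below 0.08 rad and contact force between the fingers and socket_medium above 1 N and x of socket_narrow in the frame of rail between -0.085 and 0.085 m and y of socket_narrow in the frame of rail between -0.02 and 0.02 m and z of socket_narrow in the frame of rail between 0.004 and 0.0125 m and angle between each of socket_narrow, socket_wide's own z axis and vertical below 0.1 rad and x of socket_wide in the frame of rail between -0.085 and 0.085 m and y of socket_wide in the frame of rail between -0.02 and 0.02 m and z of socket_wide in the frame of rail between 0.004 and 0.0125 m) or (horizontal distance between socket_wide and nut_seat below 0.004 m and z of socket_wide in the frame of nut_seat between -0.003 and 0.0035 m and angle between socket_wide's own z axis and vertical below 0.08 rad and contact force between the fingers and socket_wide above 1 N and x of socket_narrow in the frame of rail between -0.085 and 0.085 m and y of socket_narrow in the frame of rail between -0.02 and 0.02 m and z of socket_narrow in the frame of rail between 0.004 and 0.0125 m and angle between each of socket_narrow, socket_medium's own z axis and vertical below 0.1 rad and x of socket_medium in the frame of rail between -0.085 and 0.085 m and y of socket_medium in the frame of rail between -0.02 and 0.02 m and z of socket_medium in the frame of rail between 0.004 and 0.0125 m))); the arm keeps its last pose, push and grip.
It fails at once if the brass bush or the chuck key is moved more than 30 mm (distance of any of bush, key from where it was at the start of the episode above 0.03 m).
It also fails if it takes over 72 s, if anything falls off the work surface, if the arm or the gripper's body presses on something with over 40 N, if the wrist force passes 120 N, or if a joint passes its speed limit or range.

## Working session

There is one attempt and no reset: what is moved stays moved. The work goes in short steps, Python scripts to look and compute and a shell command to move; the robot and the scene stay as the last step left them, time stands still between calls to the robot, and variables do not carry over. Pictures are saved under pics/ and viewed, at most 10 in all, crops included, and the job is handed in when it is done.

```bash
mkdir -p pics; cat > h.py <<'E'
import numpy as np, cv2
from plant import status, optics, job
def snap(n):
    s=optics.snapshot(n); s['f']=s['frame'].shape[0]/2/np.tan(np.radians(s['fovy'])/2); s['R']=np.array(s['R']); s['t']=np.array(s['t']); return s
def cloud(s):
    z=s['z_map']; h,w=z.shape; u,v=np.meshgrid(np.arange(w),np.arange(h))
    c=np.stack([(u-s['cx'])/s['f']*z,(v-s['cy'])/s['f']*z,z],-1)
    P=(c-s['t'])@s['R']; P[z<=0]=np.nan; return P
def ray(s,u,v,h):
    d=s['R'].T@np.array([(u-s['cx'])/s['f'],(v-s['cy'])/s['f'],1]); o=-s['R'].T@s['t']
    return o+d*(h-o[2])/d[2]
def proj(s,X):
    c=s['R']@np.array(X)+s['t']; return s['f']*c[0]/c[2]+s['cx'],s['f']*c[1]/c[2]+s['cy']
def save(s,name,crop=None,k=1):
    im=cv2.cvtColor(s['frame'],cv2.COLOR_RGB2BGR)
    if crop: a,b,c,d=crop; im=im[b:d,a:c]
    cv2.imwrite('pics/'+name,cv2.resize(im,None,fx=k,fy=k,interpolation=cv2.INTER_CUBIC))
E
python3 - <<'E'
from h import *
for n in('top','side'):
    s=snap(n); save(s,n+'0.png',k=1.42); print(n,s['fovy'],s['cx'],s['cy'],-s['R'].T@s['t'],s['R'].round(3).tolist(),(s['z_map']>0).mean())
print(status.get_obs())
E
```

```text
top 53.52890389942498 276.28362091747124 215.38368094985378 [ 0.35781461 -0.01214873  0.88536521] [[0.001, -1.0, -0.009], [-0.981, 0.0, -0.195], [0.195, 0.009, -0.981]] 0.9958460884353741
side 50.67431841834615 274.91178613403855 210.1695308688782 [ 0.45699469 -0.71938544  0.5407572 ] [[0.991, -0.13, -0.014], [-0.084, -0.549, -0.831], [0.1, 0.825, -0.556]] 0.9958673469387755
{'clock': 0.1, 'joint_pos': array([-4.90403619e+01,  2.05880847e+01,  6.38894477e-01, -1.66508486e-02,
       -7.01344746e+01, -1.65077893e+01]), 'qvel': array([-0.0144555 , -0.04449512,  0.15961164,  0.01672411,  0.05254499,
       -0.06520814]), 'tau': array([-8.96872316e-04, -5.84164560e+01,  2.93754548e+01,  7.01555416e+00,
        1.01893200e-02, -3.00874956e-05]), 'tool_pos': array([ 0.27922481, -0.61411048,  0.25071027]), 'orientation': array([ 1.79915336e+02, -8.76663691e-03, -1.55553814e+02]), 'force': array([ 0.14288758, -0.40088144, -0.96069457]), 'moment': array([-0.02332014,  0.02520626, -0.03632149]), 'gripper_force': 0.0, 'opening': 0.0873789370012405}
```

View pics/top0.png

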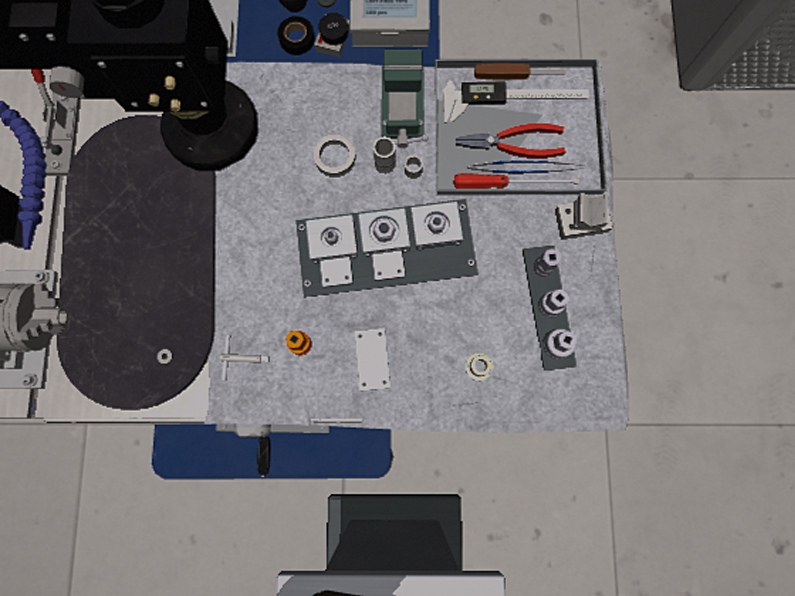

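View pics/side0.png

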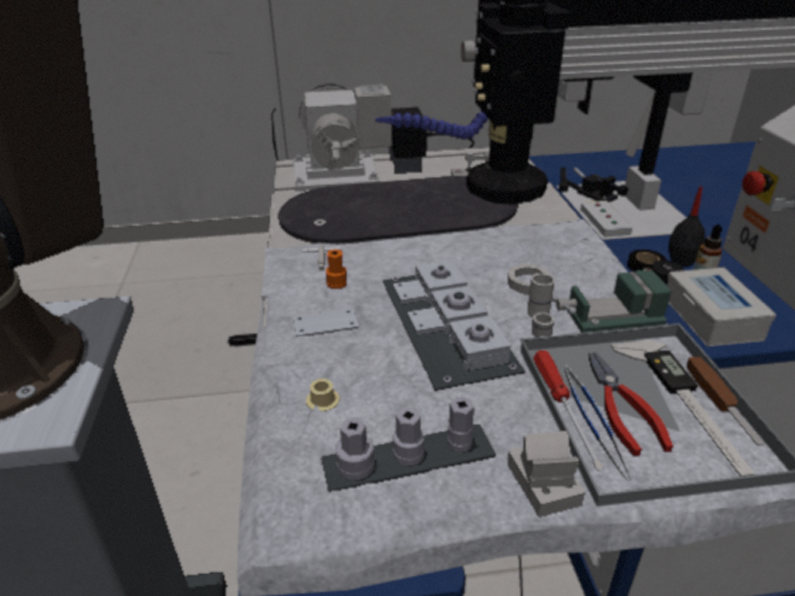

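Top view (shown at 1.42x): the empty station is the right one, nut at about (437,223). The loose plate is at (373,360). The sockets stand on the rail at (548,258), (554,300) and (562,343). The bush is at (480,366), the key at (245,357) and the orange decoy at (298,342). The side view agrees. I'll measure next.

```bash
cat > m.py <<'E'
from h import *
def blobs(n,zlo,zhi,lim=(.3,.85,-.45,.3),amin=20):
    s=snap(n); P=cloud(s); x,y,z=P[...,0],P[...,1],P[...,2]
    m=((z>zlo)&(z<zhi)&(x>lim[0])&(x<lim[1])&(y>lim[2])&(y<lim[3])).astype(np.uint8)
    k,l,st,c=cv2.connectedComponentsWithStats(m,connectivity=4); out=[]
    for i in range(1,k):
        if st[i,4]<amin: continue
        Q=P[l==i]; r=cv2.minAreaRect((Q[:,:2]*1000).astype(np.float32))
        out.append((n,st[i,4],c[i].round(1).tolist(),'mean',Q.mean(0).round(4).tolist(),'rect',np.round(r[0],1).tolist(),np.round(r[1],1).tolist(),round(r[2],1)))
    return out
if __name__=='__main__':
    for n in('top','side'):
        for nm,a,b in(('plate',.006,.0135),('heads',.031,.040),('nuts',.0405,.05),('sock',.061,.075)):
            print(nm)
            for o in blobs(n,a,b,amin=15): print('  ',*o)
E
python3 m.py
```

```text
plate
   top 1490 [217.1, 92.5] mean [0.8183, 0.1317, 0.0084] rect [810.5, 128.0] [189.0, 79.2] 89.9
   top 57 [317.3, 82.0] mean [0.8423, -0.0972, 0.0104] rect [841.8, -98.8] [23.0, 16.2] 89.0
   top 43 [384.1, 92.0] mean [0.8173, -0.2484, 0.0101] rect [817.9, -248.0] [54.0, 5.7] 86.8
   top 25 [364.1, 93.7] mean [0.8134, -0.203, 0.0098] rect [813.2, -201.3] [3.3, 31.4] 10.2
   top 68 [235.1, 103.9] mean [0.7901, 0.09, 0.0085] rect [789.2, 91.2] [38.4, 18.0] 87.8
   top 21 [351.2, 103.6] mean [0.7892, -0.1729, 0.0099] rect [789.7, -174.2] [26.3, 6.3] 67.4
   top 26 [328.6, 102.5] mean [0.7918, -0.1218, 0.0102] rect [792.2, -123.0] [36.2, 4.0] 78.2
   top 101 [383.3, 111.6] mean [0.7699, -0.2443, 0.0095] rect [772.1, -241.8] [108.7, 17.9] 86.7
   top 42 [356.1, 113.7] mean [0.7647, -0.1831, 0.0101] rect [764.6, -185.0] [4.1, 45.9] 0.7
   top 30 [336.8, 115.9] mean [0.7595, -0.1395, 0.01] rect [758.5, -141.5] [6.9, 34.4] 12.2
   top 16 [273.9, 120.0] mean [0.7503, 0.0017, 0.0095] rect [750.2, 3.0] [4.6, 19.4] 22.2
   top 117 [366.8, 120.0] mean [0.7496, -0.2065, 0.0099] rect [751.0, -
[... 12997 characters left out ...]
.8] [22.9, 22.5] 65.2
   side 78 [323.5, 299.6] mean [0.5883, -0.2406, 0.0451] rect [587.8, -237.8] [12.9, 27.0] 66.4
   side 83 [286.3, 307.2] mean [0.5292, -0.2481, 0.0451] rect [528.8, -246.0] [14.2, 26.4] 72.6
   side 86 [248.8, 315.2] mean [0.4716, -0.2562, 0.0454] rect [472.2, -254.5] [26.3, 13.6] 4.9
   side 321 [384.8, 324.6] mean [0.6641, -0.3033, 0.0465] rect [667.1, -300.8] [38.3, 46.0] 86.0
sock
   side 202 [324.5, 286.6] mean [0.5901, -0.2347, 0.0665] rect [590.6, -232.9] [25.2, 26.3] 74.7
   side 207 [286.6, 294.0] mean [0.5306, -0.2419, 0.0665] rect [530.6, -239.8] [24.7, 25.6] 1.4
   side 212 [247.8, 301.8] mean [0.4716, -0.2496, 0.0667] rect [471.1, -248.6] [25.3, 23.9] 67.0
```

```bash
cat >> h.py <<'E'
def go(x,y,z,yaw):
    """tool-axes shift and turn from present measured pose to a tool-down target"""
    from scipy.spatial.transform import Rotation as Ro
    o=status.get_obs(); R=Ro.from_euler('xyz',o['orientation'],degrees=True).as_matrix()
    d=R.T@(np.array([x,y,z])-o['tool_pos']); t=-(yaw-o['orientation'][2]+180)%360-180
    t=-((yaw-o['orientation'][2]+180)%360-180)
    print('shift',d.round(4),'turn',round(t,1))
E
python3 - <<'E'
from h import *
for n in('top','side'):
    s=snap(n);P=cloud(s);x,y,z=P[...,0],P[...,1],P[...,2]
    g=s['frame'].min(2)
    u0,v0=proj(s,[.45,.03,.01]); print(n,'plate brightness',g[int(v0)-3:int(v0)+4,int(u0)-3:int(u0)+4].mean(), 'cloth',np.median(g[(z<.005)&(x>.35)&(x<.42)&(y>-.15)&(y<.15)]))
    m=((g>190 if n=='top' else g>150)&(x>.37)&(x<.53)&(y>-.06)&(y<.1)&(z<.02)).astype(np.uint8)
    m=cv2.morphologyEx(m,cv2.MORPH_CLOSE,np.ones((5,5)))
    cs,_=cv2.findContours(m,0,cv2.CHAIN_APPROX_NONE); c=max(cs,key=cv2.contourArea)[:,0]
    w=np.array([ray(s,a,b,.010)[:2]*1000 for a,b in c],np.float32)
    print(cv2.minAreaRect(w), cv2.contourArea(c))
    for p in((.591,-.232),(.531,-.2397),(.472,-.2475)):
        q=P[(z>.061)&(z<.075)&(np.hypot(x-p[0],y-p[1])<.02)]; c=q.mean(0)
        r=np.array(cv2.minAreaRect((q[:,:2]*1000).astype(np.float32))[0])/1000
        e=((q[:,0]-r[0])+1j*(q[:,1]-r[1])); k=(np.abs(e)>.009); mm=(e[k]**6).sum()
        print('socket',c.round(4),'corner angle',round(np.degrees(np.angle(mm))/6,1),'conc',round(abs(mm)/(abs(e[k])**6).sum(),2))
E
```

```text
top plate brightness 178.57142857142858 cloth 148.0Traceback (most recent call last):
  File "<stdin>", line 8, in <module>
ValueError: max() iterable argument is empty
```

```bash
cat > p.py <<'E'
from h import *
for n in('top','side'):
    s=snap(n);P=cloud(s);x,y,z=P[...,0],P[...,1],P[...,2]
    g=cv2.GaussianBlur(s['frame'],(3,3),0).min(2)
    u0,v0=proj(s,[.45,.03,.01]); pb=np.median(g[int(v0)-3:int(v0)+4,int(u0)-3:int(u0)+4]); cl=np.median(g[(z<.005)&(x>.35)&(x<.42)&(y>-.15)&(y<.15)])
    m=((g>(pb+cl)/2)&(x>.37)&(x<.53)&(y>-.05)&(y<.1)&(z<.02)).astype(np.uint8)
    m=cv2.morphologyEx(cv2.morphologyEx(m,cv2.MORPH_OPEN,np.ones((3,3))),cv2.MORPH_CLOSE,np.ones((5,5)))
    cs,_=cv2.findContours(m,0,cv2.CHAIN_APPROX_NONE); c=max(cs,key=cv2.contourArea)[:,0]
    w=np.array([ray(s,a,b,.010)[:2]*1000 for a,b in c],np.float32)
    print(n,pb,cl,cv2.minAreaRect(w), cv2.contourArea(c))
    for p in((.591,-.232),(.531,-.2397),(.472,-.2475)):
        q=P[(z>.061)&(z<.075)&(np.hypot(x-p[0],y-p[1])<.02)]; c=q.mean(0)
        r=np.array(cv2.minAreaRect((q[:,:2]*1000).astype(np.float32))[0])/1000
        e=((q[:,0]-r[0])+1j*(q[:,1]-r[1])); k=(np.abs(e)>.009); mm=(e[k]**6).sum()
        print('socket',c.round(4),'corner angle',round(np.degrees(np.angle(mm))/6,1),'conc',round(abs(mm)/(abs(e[k])**6).sum(),2))
E
python3 p.py; python3 -c "
from h import *
go(.45,.005,.25,-90)"
```

```text
top 179.0 148.0 ((451.74432373046875, 27.09292984008789), (88.0962142944336, 46.2685432434082), 5.950221061706543) 753.5
socket [ 0.5909 -0.2316  0.0682] corner angle -19.2 conc 0.31
socket [ 0.5311 -0.2391  0.0683] corner angle -15.8 conc 0.24
socket [ 0.472  -0.2467  0.0684] corner angle 4.4 conc 0.25
side 150.0 142.0 ((445.8106689453125, 43.67829132080078), (75.80669403076172, 100.02088928222656), 81.26903533935547) 560.5
socket [ 0.5901 -0.2347  0.0666] corner angle -21.9 conc 0.22
socket [ 0.5307 -0.2421  0.0667] corner angle -18.6 conc 0.2
socket [ 0.4715 -0.2497  0.0665] corner angle 2.6 conc 0.2
shift [-0.4117  0.4933  0.0016] turn -65.5
```

```bash
python3 -c "
from h import *
go(.4266,.0249,.15,-174)"
```

```text
shift [-0.3986  0.5211  0.1016] turn 18.5
```

Careful with the scale: turns go in shares of 180 degrees. That gives: 9 degrees / 180 = 0.05.

```bash
echo '{"offsets": [[-0.2,0.26,0.05,0.05,0.07],[-0.2,0.26,0.05,0.05,0.07],[-0.2,0.26,0.05,0.05,0.07],[-0.2,0.26,0.05,0.05,0.07],[-0.2,0.26,0.05,0.05,0.07],[-0.2,0.26,0.05,0.05,0.07]]}' | python3 -m pendant; echo '{"offsets": [[-0.199,0.261,0.0516,0.0528,0.07],[-0.199,0.261,0.0516,0.0528,0.07],[-0.199,0.261,0.0516,0.0528,0.07],[-0.199,0.261,0.0516,0.0528,0.07],[-0.199,0.261,0.0516,0.0528,0.07],[-0.199,0.261,0.0516,0.0528,0.07],[-0.199,0.261,0.0516,0.0528,0.07]]}' | python3 -m pendant;  python3 -c "
from h import *
go(.4266,.0249,.0265,-174)"
```

```text
clock: 1.4
tool_pos: [0.3539, -0.2923, 0.2016]
orientation: [180.0, 0.0, -164.4]
force: [0.1, -0.2, 0.1]
opening: 0.07
gripper_force: 0.0
clock: 2.28
tool_pos: [0.4767, 0.0114, 0.1497]
orientation: [-180.0, -0.0, -173.9]
force: [-0.4, -0.0, -0.4]
opening: 0.0699
gripper_force: 0.0
shift [0.0484 0.0188 0.1232] turn 0.1
```

```bash
echo '{"offsets": [[0.0484,0.0188,0.04,0,0.07],[0.0484,0.0188,0.1,0,0.07],[0.0484,0.0188,0.115,0,0.07],[0.0484,0.0188,0.119,0,0.07],[0.0484,0.0188,0.123,0,0.07],[0.0484,0.0188,0.123,0,0.07]]}' | python3 -m pendant;  python3 - <<'E'
from h import *
s=snap('top'); save(s,'a.png',(190,170,330,300),4)
E
```

```text
clock: 3.02
tool_pos: [0.4265, 0.0233, 0.0275]
orientation: [180.0, 0.1, -174.1]
force: [-0.5, 0.5, -0.1]
opening: 0.0701
gripper_force: 0.0
```

View pics/a.png

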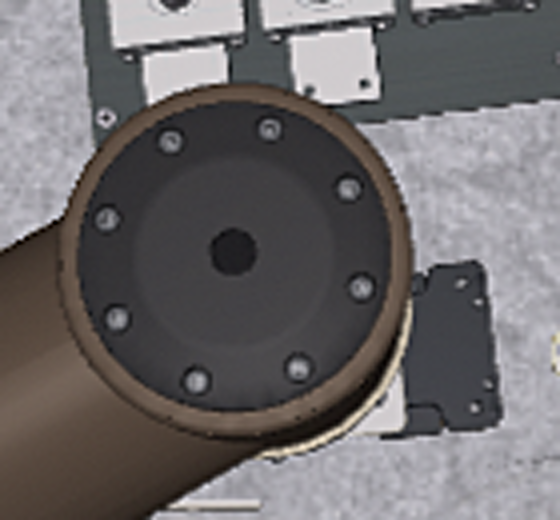

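The arm hides the plate here, and only its corner shows at about (390,415) in the crop. There was no contact on the way down, so I'll close the gripper.

```bash
echo '{"offsets": [[0,0,0,0,0.03],[0,0,0,0,0.03],[0,0,0,0,0.03],[0,0,0,0,0.03],[0,0,0,0,0.03],[0,0,0,0,0.03]]}' | python3 -m pendant; echo '{"offsets": [[0,0,-0.03,0,0.03],[0,0,-0.03,0,0.03],[0,0,-0.03,0,0.03]]}' | python3 -m pendant; python3 - <<'E'
from h import *
s=snap('side'); save(s,'b.png',(140,130,340,280),4)
E
```

```text
clock: 3.82
tool_pos: [0.4261, 0.0234, 0.0271]
orientation: [180.0, 0.0, -174.0]
force: [-0.7, 0.8, 5.1]
opening: 0.0453
gripper_force: 30.0
clock: 4.2
tool_pos: [0.4256, 0.0231, 0.0565]
orientation: [180.0, -0.0, -174.1]
force: [0.4, -0.7, -1.5]
opening: 0.0454
gripper_force: 30.0
```

View pics/b.png

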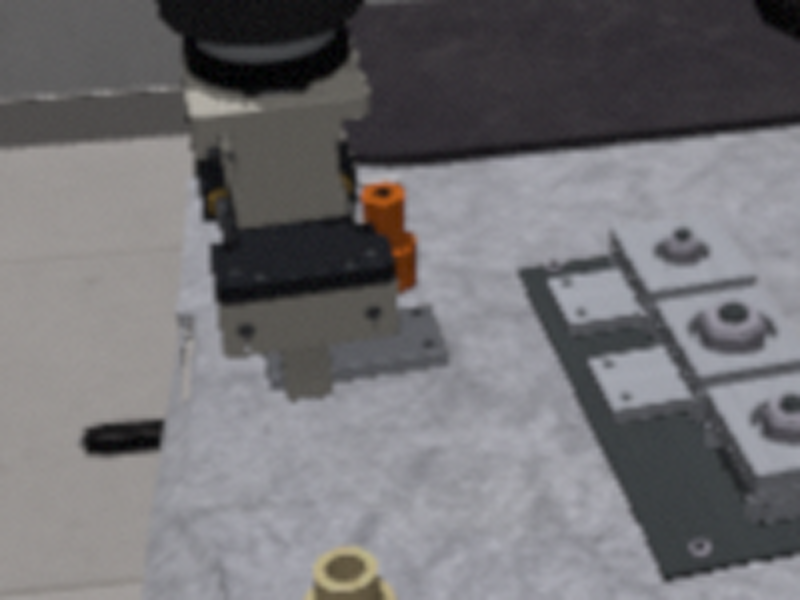

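The plate is held level by its near end, reaching from about (270,370) to (445,345) in the crop, with nothing touched. Next I'll measure it in the hand.

```bash
python3 - <<'E'
from h import *
s=snap('side');P=cloud(s);x,y,z=P[...,0],P[...,1],P[...,2]
m=(z>.034)&(z<.046)&(x>.438)&(x<.53)&(y>-.01)&(y<.06)
q=P[m]; A=np.c_[q[:,:2],np.ones(len(q))]; c=np.linalg.lstsq(A,q[:,2],rcond=None)[0]
print(len(q),'slopes',c[:2].round(3),'z@.46,.025',(c@[.46,.025,1]).round(4),cv2.minAreaRect((q[:,:2]*1000).astype(np.float32)))
a=np.radians(6); t=np.array([.4256,.0231]); l=(q[:,:2]-t)@np.array([np.cos(a),np.sin(a)]); w=(q[:,:2]-t)@np.array([-np.sin(a),np.cos(a)])
print('along max',np.percentile(l,[98,99.5,100]).round(4),'across',np.percentile(w,[.5,99.5]).round(4))
a=np.radians(7.5); ux=np.array([np.cos(a),np.sin(a)]); S=np.array([.6535,-.0705])
for d in(-.125,-.05): p=S+ux*d; go(p[0],p[1],.0346,-172.5)
E
```

```text
290 slopes [-0.012  0.028] z@.46,.025 0.0381 ((466.2353210449219, 25.656572341918945), (59.01517105102539, 48.40575408935547), 6.501450061798096)
along max [0.069  0.0699 0.0703] across [-0.0259  0.0224]
shift [-0.0923 -0.12    0.0216] turn -1.6
shift [-0.1673 -0.1179  0.0214] turn -1.6
```

Scaled: -1.6 degrees / 180 = -0.0089.

```bash
echo '{"offsets": [[-0.03,-0.04,-0.01,-0.0089,0.03],[-0.06,-0.08,-0.01,-0.0089,0.03],[-0.092,-0.12,-0.01,-0.0089,0.03],[-0.0923,-0.12,0,-0.0089,0.03],[-0.0923,-0.12,0.01,-0.0089,0.03],[-0.0923,-0.12,0.0216,-0.0089,0.03],[-0.0923,-0.12,0.0216,-0.0089,0.03]]}' | python3 -m pendant;python3 - <<'E'
from h import *
s=snap('side');save(s,'c.png',(240,130,440,280),4)
a=np.radians(7.5); ux=np.array([np.cos(a),np.sin(a)]); S=np.array([.6535,-.0705])
for d in(-.125,-.05): p=S+ux*d; go(p[0],p[1],.0346,-172.5)
E
```

```text
clock: 5.18
tool_pos: [0.5292, -0.0859, 0.0343]
orientation: [-180.0, -0.1, -172.4]
force: [-0.1, 0.2, 0.6]
opening: 0.0455
gripper_force: 30.0
shift [ 0.0002 -0.0009  0.0004] turn 0.1
shift [-0.0748 -0.001   0.0003] turn 0.1
```

View pics/c.png

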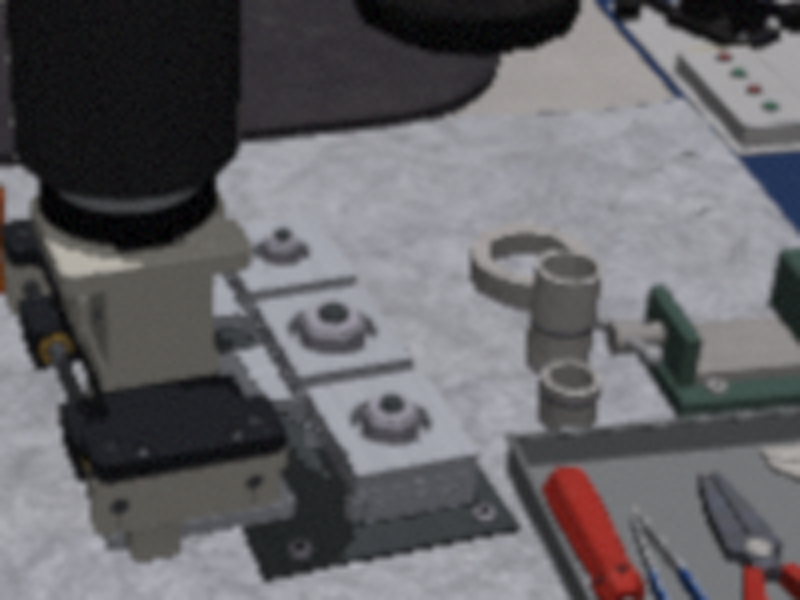

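The plate tip is at about (290,500) in the crop, lined up in front of the mouth. I'll insert it with force checks.

```bash
echo '{"offsets": [[-0.01,-0.001,0.0003,0,0.03],[-0.02,-0.001,0.0003,0,0.03],[-0.03,-0.001,0.0003,0,0.03],[-0.038,-0.001,0.0003,0,0.03]]}' | python3 -m pendant; echo '{"offsets": [[-0.01,0,0,0,0.03],[-0.02,0,0,0,0.03],[-0.026,0,0,0,0.03],[-0.03,0,0,0,0.03]]}' | python3 -m pendant; echo '{"offsets": [[-0.003,0,0,0,0.03],[-0.005,0,0,0,0.03]]}' | python3 -m pendant
```

```text
clock: 5.72
tool_pos: [0.569, -0.0824, 0.0351]
orientation: [180.0, 0.0, -172.4]
force: [-0.4, -0.9, -2.6]
opening: 0.0455
gripper_force: 30.0
clock: 6.22
tool_pos: [0.5978, -0.0784, 0.0348]
orientation: [180.0, -0.0, -172.5]
force: [-1.4, 1.4, -1.8]
opening: 0.0456
gripper_force: 30.0
clock: 6.48
tool_pos: [0.6024, -0.0778, 0.0349]
orientation: [180.0, -0.0, -172.5]
force: [-1.0, 2.8, -0.4]
opening: 0.0456
gripper_force: 30.0
```

```bash
for i in 1 2; do echo '{"offsets": [[-0.001,0,0,0,0.03],[-0.002,0,0,0,0.03],[-0.002,0,0,0,0.03]]}' | python3 -m pendant | egrep 'tool_pos|force:'; done
```

```text
tool_pos: [0.603, -0.0777, 0.0346]
force: [-5.6, 4.3, -0.6]
gripper_force: 30.0
tool_pos: [0.6032, -0.0777, 0.0341]
force: [-9.4, 2.9, 2.1]
gripper_force: 30.0
```

```bash
echo '{"offsets": [[-0.002,0,0,0,0.03],[-0.003,0,0,0,0.03],[-0.003,0,0,0,0.03]]}' | python3 -m pendant | egrep 'tool_pos|force:'; echo '{"offsets": [[0.006,0,0,0,0.06],[0.006,0,0,0,0.06],[0.006,0,0,0,0.06],[0.006,0,-0.05,0,0.06],[0.006,0,-0.1,0,0.06],[0.006,0,-0.13,0,0.06]]}' | python3 -m pendant; python3 -c "
from h import *
go(.45,-.15,.16,-172.5)"
```

```text
tool_pos: [0.6034, -0.0776, 0.0334]
force: [-16.2, 4.3, 5.3]
gripper_force: 30.0
clock: 8.35
tool_pos: [0.6053, -0.0778, 0.1683]
orientation: [-180.0, 0.2, -172.4]
force: [0.8, -0.6, -0.1]
opening: 0.0597
gripper_force: 0.0
shift [ 0.1635 -0.0512  0.0076] turn 0.1
```

```bash
python3 -c "
from h import *
go(.531,-.24,.14,163)"; 
```

```text
shift [ 0.0951 -0.151   0.028 ] turn 24.6
```

Scaled: 24.6 degrees / 180 = 0.1367.

```bash
echo '{"offsets": [[0.03,-0.05,0,0.0444,0.045],[0.06,-0.1,0,0.0889,0.045],[0.0951,-0.151,0.01,0.1367,0.045],[0.0951,-0.151,0.028,0.1367,0.045],[0.0951,-0.151,0.028,0.1367,0.045]]}' | python3 -m pendant | head -3; python3 - <<'E'
from h import *
s=snap('top');save(s,'d.png',(200,130,400,280),4)
P=cloud(s);x,y,z=P[...,0],P[...,1],P[...,2]
a=np.radians(7.5); S=np.array([.6535,-.0705]); X=(x-S[0])*np.cos(a)+(y-S[1])*np.sin(a); Y=-(x-S[0])*np.sin(a)+(y-S[1])*np.cos(a)
for y0 in(0,.08,.16):
    m=(X<-.034)&(X>-.1)&(abs(Y-y0)<.035)&(z>.0125)&(z<.025); print(y0,m.sum(),'X',np.percentile(X[m],[1,5]).round(4),'Y',np.percentile(Y[m],[1,99]).round(4),'z',np.median(z[m]).round(4))
E
```

```text
clock: 8.98
tool_pos: [0.5286, -0.2406, 0.1363]
orientation: [-180.0, -0.1, 162.9]Traceback (most recent call last):
  File "<stdin>", line 6, in <module>
    return _quantile_unchecked(
        a, q, axis, out, overwrite_input, method, keepdims, weights)
    return _ureduce(a,
                    func=_quantile_ureduce_func,
    ...<5 lines>...
                    overwrite_input=overwrite_input,
                    method=method)
    r = func(a, **kwargs)
    result = _quantile(arr,
                       quantiles=q,
    ...<2 lines>...
                       out=out,
                       weights=wgt)
    slices_having_nans = np.isnan(arr[-1, ...])
                                  ~~~^^^^^^^^^
IndexError: index -1 is out of bounds for axis 0 with size 0
```

View pics/d.png

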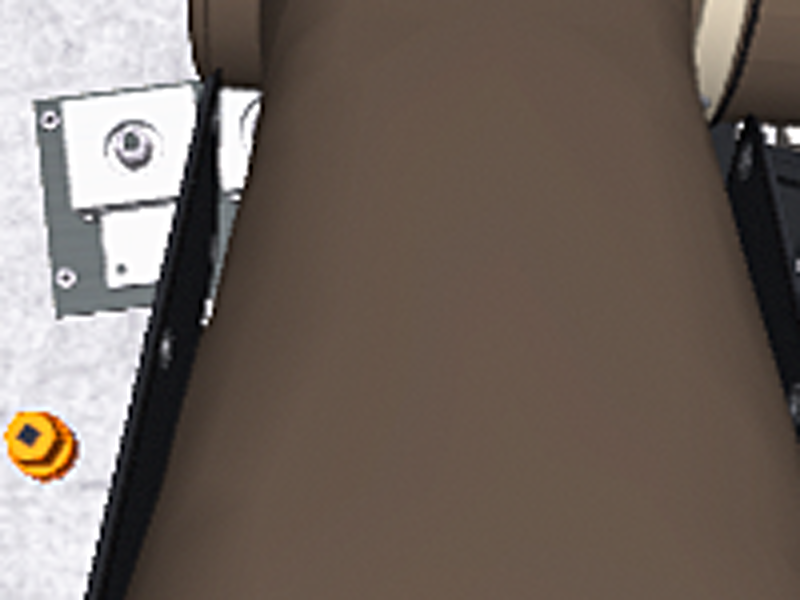

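The arm blocks the top view of the empty station. I'll measure the plate from the side camera instead.

```bash
cat > pl.py <<'E'
from h import *
s=snap('side')
P=cloud(s);x,y,z=P[...,0],P[...,1],P[...,2]
a=np.radians(7.5); S=np.array([.6535,-.0705]); X=(x-S[0])*np.cos(a)+(y-S[1])*np.sin(a); Y=-(x-S[0])*np.sin(a)+(y-S[1])*np.cos(a)
for y0 in(0,.08,.16):
    m=(X<-.034)&(X>-.1)&(abs(Y-y0)<.035)&(z>.0125)&(z<.025)
    if m.sum(): print(y0,m.sum(),'X',np.percentile(X[m],[1,5]).round(4),'Y',np.percentile(Y[m],[1,99]).round(4),'z',np.median(z[m]).round(4))
go(.531,-.24,.0665,163)
E
python3 pl.py
```

```text
0 158 X [-0.0601 -0.0572] Y [-0.0249  0.0202] z 0.0153
0.08 11 X [-0.051  -0.0504] Y [0.0566 0.0841] z 0.0149
shift [-0.0009  0.0002  0.0711] turn -0.0
```

```bash
echo '{"offsets": [[-0.0009,0,0.03,0,0.045],[-0.0009,0,0.055,0,0.045],[-0.0009,0,0.068,0,0.045],[-0.0009,0,0.0705,0,0.045],[-0.0009,0,0.0705,0,0.045]]}' | python3 -m pendant; echo '{"offsets": [[0,0,0,0,0.015],[0,0,0,0,0.015],[0,0,0,0,0.015],[0,0,0,0,0.015],[0,0,0,0,0.015]]}' | python3 -m pendant
```

```text
clock: 9.7
tool_pos: [0.5309, -0.2401, 0.0673]
orientation: [180.0, 0.1, 163.0]
force: [0.5, -0.3, 0.2]
opening: 0.0449
gripper_force: 0.0
clock: 10.32
tool_pos: [0.5305, -0.2402, 0.067]
orientation: [180.0, 0.0, 163.0]
force: [-0.9, 1.0, 6.0]
opening: 0.0236
gripper_force: 30.0
```

```bash
echo '{"offsets": [[0,0,-0.015,0,0.015],[0,0,-0.04,0,0.015],[0,0,-0.085,0,0.015],[0,0,-0.085,0,0.015],[0,0,-0.085,0,0.015]]}' | python3 -m pendant; python3 -c "
from h import *
go(.653,-.0706,.13,157.5)"
```

```text
clock: 10.95
tool_pos: [0.5298, -0.2401, 0.1517]
orientation: [180.0, 0.0, 162.9]
force: [0.5, 0.3, -1.7]
opening: 0.0239
gripper_force: 30.0
shift [-0.068   0.1982  0.0218] turn 5.4
```

Scaled: 5.4 degrees / 180 = 0.03.

```bash
echo '{"offsets": [[-0.02,0.06,0,0.03,0.015],[-0.04,0.12,0,0.03,0.015],[-0.06,0.175,0,0.03,0.015],[-0.068,0.1982,0,0.03,0.015],[-0.068,0.1982,0.0218,0.03,0.015],[-0.068,0.1982,0.0218,0.03,0.015]]}' | python3 -m pendant; python3 - <<'E'
from h import *
import pl
s=snap('side'); save(s,'e.png',(240,130,440,280),4)
P=cloud(s);x,y,z=P[...,0],P[...,1],P[...,2]
m=(abs(x-.653)<.03)&(abs(y+.0706)<.03)&(z>.072)&(z<.098); q=P[m]
ez,n=np.histogram(q[:,2],20); print(m.sum())
for lo in(.075,.083,.09):
    k=q[(q[:,2]>lo)&(q[:,2]<lo+.007)]
    if len(k)>5:
        A=np.c_[2*k[:,:2],np.ones(len(k))]; c=np.linalg.lstsq(A,(k[:,:2]**2).sum(1),rcond=None)[0]; print('barrel circle',c[:2].round(4),'r',np.sqrt(c[2]+c[0]**2+c[1]**2).round(4))
go(.653,-.0706,.13,157.5)
E
```

```text
clock: 11.7
tool_pos: [0.6512, -0.0708, 0.1269]
orientation: [-179.8, -0.3, 157.5]
force: [-0.8, 0.4, -0.0]
opening: 0.024
gripper_force: 30.0
0 327 X [-0.0708 -0.0695] Y [-0.0248  0.0217] z 0.0152
0.08 259 X [-0.0705 -0.0692] Y [0.0559 0.1034] z 0.0152
0.16 210 X [-0.0709 -0.0693] Y [0.1365 0.1833] z 0.0151
shift [ 0.0471 -0.2022  0.0623] turn -5.5
223
barrel circle [ 0.6516 -0.0726] r 0.0162
barrel circle [ 0.6517 -0.0724] r 0.0166
barrel circle [ 0.6517 -0.0729] r 0.0161
shift [-0.      0.0007 -0.0006] turn 0.0
```

View pics/e.png

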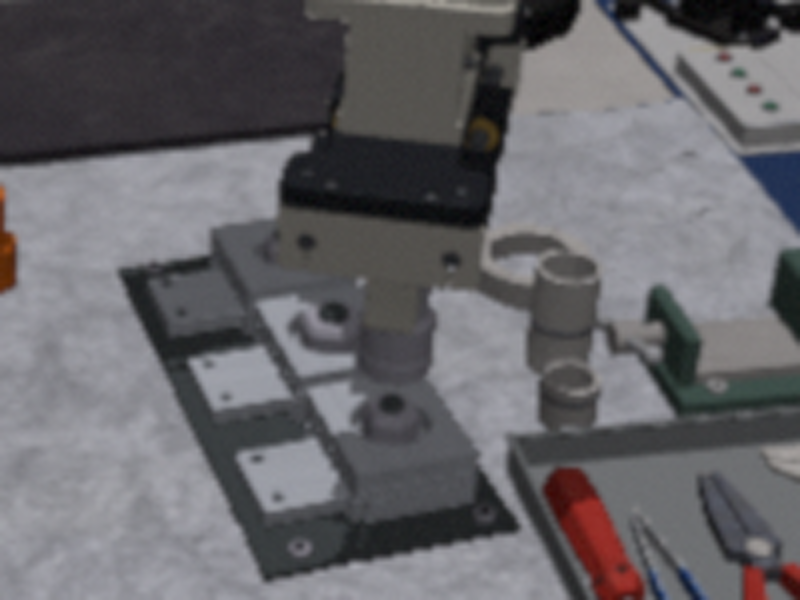

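The side view shows the plate home, with its X extent the same as both loaded plates. The socket, at about (397,345), hangs upright over the nut at about (390,410). Now I'll lower it.

```bash
echo '{"offsets": [[-0.0002,0.0012,0.01,0,0.015],[-0.0002,0.0012,0.02,0,0.015],[-0.0002,0.0012,0.024,0,0.015],[-0.0002,0.0012,0.027,0,0.015],[-0.0002,0.0012,0.03,0,0.015],[-0.0002,0.0012,0.03,0,0.015]]}' | python3 -m pendant
```

```text
clock: 12.55
tool_pos: [0.6539, -0.0696, 0.0997]
orientation: [-180.0, -0.0, 157.6]
force: [-0.2, -0.5, -1.9]
opening: 0.0238
gripper_force: 30.0
```

```bash
echo '{"offsets": [[0,0,0.002,0,0.015],[0,0,0.004,0,0.015],[0,0,0.006,0,0.015],[0,0,0.008,0,0.015],[0,0,0.008,0,0.015]]}' | python3 -m pendant | egrep 'pos|force:|opening|ori'
```

```text
tool_pos: [0.6536, -0.0695, 0.0913]
orientation: [-180.0, -0.0, 157.5]
force: [-2.1, 2.0, -1.5]
opening: 0.0238
gripper_force: 30.0
```

```bash
echo '{"offsets": [[0,0,0.002,0,0.015],[0,0,0.004,0,0.015],[0,0,0.006,0,0.015],[0,0,0.0065,0,0.015],[0,0,0.0065,0,0.015]]}' | python3 -m pendant | egrep 'pos|force:|opening|ori'
```

```text
tool_pos: [0.6537, -0.0695, 0.0851]
orientation: [-180.0, -0.0, 157.6]
force: [-4.0, 4.8, 1.1]
opening: 0.024
gripper_force: 30.0
```

```bash
echo '{"offsets": [[0,0,0.001,0,0.015],[0,0,0.002,0,0.015],[0,0,0.002,0,0.015],[0,0,0.002,0,0.015]]}' | python3 -m pendant | egrep 'pos|force:|opening|ori'; python3 - <<'E'
from h import *
import pl
s=snap('side'); save(s,'f.png',(140,130,440,355),2.6)
P=cloud(s);x,y,z=P[...,0],P[...,1],P[...,2]
m=(abs(x-.653)<.03)&(abs(y+.0706)<.03)&(z>.046)&(z<.06); q=P[m]; print('shoulder z',np.percentile(q[:,2],[50,95]))
E
```

```text
tool_pos: [0.6538, -0.0695, 0.0851]
orientation: [180.0, 0.0, 157.6]
force: [-8.1, 5.0, 13.2]
opening: 0.0234
gripper_force: 30.0
0 322 X [-0.0709 -0.0697] Y [-0.0244  0.0217] z 0.0152
0.08 260 X [-0.0704 -0.0694] Y [0.0566 0.1026] z 0.0152
0.16 211 X [-0.0703 -0.0693] Y [0.1372 0.1826] z 0.0152
shift [ 0.0486 -0.2044  0.0185] turn -5.4
shoulder z [0.05175897 0.05648646]
```

View pics/f.png

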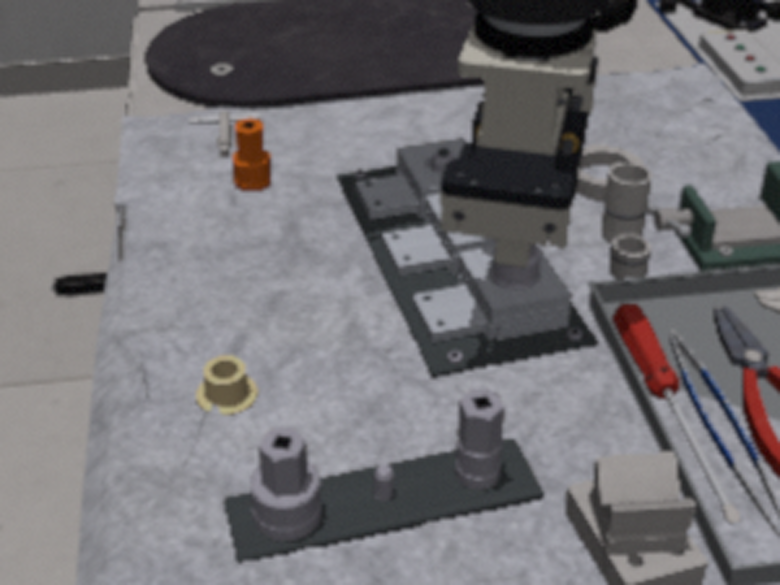

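The socket bottomed at TCP z = 85.1 mm, which puts its rim at 26 mm. The picture shows the plate home, the other two sockets standing on their posts, and the bush and key in place. Handing in.

```bash
python3 -c "
from plant import job
print(job.close_job())"
```

```text
the job is handed in; nothing more can be done
None
```

The job is handed in (no verdict was shown): the plate is home against the stop, and the medium socket, picked by measuring the nut rather than by trying the others, is fully down over it and still gripped; nothing else was disturbed.

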